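# Scoop the last knob out of the jar

### The arm

A 6-joint arm with a two-finger parallel gripper is mounted at the origin on the work surface. World frame = base frame: x ahead of the robot, y to its left, z up, the work surface at z = 0. Lengths are in m, angles in rad, forces in N, time in s.
With the tool pointing down it reaches from about 0.375 to 0.975 m from the base axis. Payload 3.8 kg.
Tool frame: the origin (TCP) lies on the centre line of the jaws, within the pads' length; the fingertips stand 17 mm ahead of it and the grasp point (between the pads) lies 2 mm behind it (bot.tip_extent is the distance from the TCP to the fingertips, in m); z points along the fingers, y is the line along which they close (so a half turn about z gives the same grasp; the last joint's range is limited). The gripper opens to 85 mm and grips with 20 to 120 N. Pads are 22 mm wide; open, the fingers measure 114 mm over their backs; the gripper's body (76 mm by 85 mm) begins 54 mm behind the grasp point. The pads swing forward as they close: fully open they stand 13 mm farther back than shut.
Start: joints at [1.227, 0.264, 1.604, -0, 1.274, -0.037], TCP at [0.204, 0.643, 0.226] pointing down, gripper open.
Joint ranges: [-2.63, 2.63], [-0.94, 2.18], [0.31, 2.57], [-1.31, 4.45], [0, 2.66], [-2.55, 2.55]. Speed limits (rad/s): [2.57, 2.57, 3.14, 3.14, 3.14, 3.14].

### API

Orientations are given as a rotation vector (axis times angle).
In Python, from workcell import readout, read_camera, finish_job, bot gives the robot as it stands.
- The arm moves only by the tool jog_arm, never from a script. Its argument "deltas" is one flat list of numbers, 7 for each row, row after row: the shift along the tool's x, y, z in m, then the turn, a rotation vector about the tool's x, y, z in degrees, then the gripper command: -1 is shut, 1 is fully open, values between are in proportion. A call has 1 to 8 rows; each row is the pose to reach, as a shift and turn from the pose commanded when the call began, along the tool's axes at that moment; what a row does not reach only later rows make up. A row lasts 1/10 s, in which the tool goes at most 50 mm and 8.59 degrees, less where a joint would pass 70% of its speed; a pose out of reach is approached as far as the arm can. A call with a gripper value outside its range is refused whole. The fingers move at their own pace and stop on an object; "squeeze" is the grip in N (left out, the last holds). Time passes only in rows, so rows that repeat a pose let the fingers close. It gives the time, the measured TCP pose, the force, the opening and the grip force at its end, in the units of the state.
- readout.read_state(): the state, without advancing time (a new reading comes with each control period).
- read_camera(name): name is "side" or "top" or "wrist"; returns a dict with "color" (480x640x3 uint8, blue, green, red), "fx", "fy", "cx", "cy" (pixels), "origin" and "attitude" of the camera in the world. Camera axes: x right, y down, z forward; pixel columns grow to the right and rows downward; lengths in m; the calibration is good to about 2 mm. A picture is of the moment at which its call begins. There is no depth.
- finish_job(): hands the job in; it is judged then, once.
The state is a dict: "time": time; "q": joint angles; "joint_vel": joint speeds; "joint_torque": joint torques, N m; "tool_pos": TCP position; "tcp_rot": TCP orientation; "wrist_force": force on the tool from outside, world axes, zero at the start; "torque": the same for the moment, N m; "width": opening from 0.0 (shut) to 1.0 (fully open); "grip_force": force on a finger pad.
Only numpy, scipy, OpenCV 4.12 (cv2) and the standard library are available. Lean on these libraries where they do the work, as an engineer would, in place of code of your own. Each camera call takes 0.05 s, during which the arm holds its last target. There are 200 camera calls.

### The job

Use the steel scoop to fetch the wooden ball knob out of the open, round-bellied glass jar: angle the scoop in through the mouth, slide it under the ball, right it and lift the ball out. Tip the ball into the square plywood tray, then stand the scoop back on the bench on its flat bottom and let go. Do not touch the ball with the gripper.

Things in the scene. Friction and masses are not known exactly. Their poses are not given: they have to be found in the camera images.
- scoop: Loose open-fronted steel scoop, 0.17 kg, stands flat on its blade, +x to the robot's left within 35 degrees. Origin: on the blade's underside; +x out of the open front, z normal to the blade (up now). Blade 2 mm thick, x -19 to 17 mm, 50 mm wide (y), its last 8 mm narrowing to a 28 mm nose; side walls 22 mm high, 46 mm apart inside, ending at x 6 mm; rear wall 28 mm high, at x -19 to -17.
- scoop_grip (a point): Middle of the scoop's wooden grip, at x 49, z 172 mm in the scoop's frame; grip 22 mm fore-aft, 18 mm along y (pinch this way), 85 mm long, leaning 22 degrees from z towards +x. An 8 mm rod joins it to the back of the rear wall: up from x -22 to z 45 mm, then straight to the grip. Grip upright = blade 22 degrees nose-up, holding the ball; lean over 22 degrees = nose-down, ball rolls out.
- jar: Round-bellied clear glass jar, fixed, the only open one. Origin: centre of underside. 98 mm high, mouth 110 mm wide inside; belly 164 mm inside, 172 outside, from 50 to 62 mm height. Inner floor 5 mm above the origin, flat out to 45 mm from the axis, then rising at 52 degrees to the belly: a ball pushed along a line through the axis stops on this slope and the blade gets under it.
- ball: Plain light-wood ball knob, 36 mm in diameter, 18 g, loose on the jar's floor within 19 mm of its middle, on the robot's left half. Origin: its centre.
- tray: Square open plywood tray, fixed to the bench, 160 by 160 mm outside, 34 mm high, walls and floor 7 mm. Origin: centre of its underside, x and y along its sides. (The round aluminium bowl behind is not it.)
Not all that is in view belongs to the job. Leave any yellow look-alike of the scoop alone.

How it is judged:
On the way:
1. the ball lies in the scoop, lifted clear above the jar's mouth (height (world z) of ball above 0.125 m and x of ball in the frame of scoop between -0.025 and 0.02 m and y of ball in the frame of scoop between -0.025 and 0.025 m and z of ball in the frame of scoop between 0.012 and 0.035 m), for 0.2 s.
At the end, for the whole second after the job is handed in: The ball lies on the floor of the tray, rolling no faster than 0.15 m/s; the scoop stands released and still on the bench itself, its blade flat (within 0.1 rad) on the bench top (origin within 4 mm of its height) (x of ball in the frame of tray between -0.075 and 0.075 m and y of ball in the frame of tray between -0.075 and 0.075 m and height (world z) of ball below 0.04 m and linear speed of ball below 0.15 m/s and angle between scoop's own z axis and vertical below 0.1 rad and height (world z) of scoop between -0.004 and 0.004 m and linear speed of scoop below 0.03 m/s); the robot touches nothing.
It fails at once if the gripper touches the ball (contact force between the fingers and ball above 0.2 N).
It also fails if it takes over 67 s, if anything falls off the work surface, if the arm or the gripper's body presses on something with over 40 N, if the wrist force passes 120 N, or if a joint passes its speed limit or range.

## Working session

There is one attempt and no reset: what is moved stays moved. The work goes in short steps, Python scripts to look and compute and a tool call to move; the robot and the scene stay as the last step left them, time stands still between calls to the robot, and variables do not carry over. Pictures are saved under pics/ and viewed, at most 10 in all, crops included, and the job is handed in when it is done.

Besides the shell and the picture viewer there is one more tool, called after "Emit:" by a JSON object that holds its "method" and its "body", one argument or row to a line. jog_arm: Moves the arm, as the interface text tells. Its arguments: {"type":"object","properties":{"deltas":{"type":"array"},"squeeze":{"type":"number"}},"required":["deltas"]}

```bash
mkdir -p pics; ls
python3 - <<'E'
from workcell import readout, read_camera, bot
import cv2, numpy as np
ims=[]
for n in ("top","side"):
    c=read_camera(n); cv2.imwrite(f"pics/{n}0.png",c["color"])
    print(n,c["fx"],c["fy"],c["cx"],c["cy"],c["origin"],c["attitude"])
s=readout.read_state(); print(s["time"],s["tool_pos"],s["tcp_rot"],s["width"])
print([a for a in dir(bot) if a[0]!='_'])
E
```

```text
pics
top 507.4912151086444 507.4912151086444 321.6274440277708 247.0885809720568 [ 0.34674842 -0.01800699  1.06414529] [-2.14505757  2.14206563 -0.16133186]
side 605.2905699687186 605.2905699687186 315.1193872125173 242.17321996656153 [ 0.3164219  -0.82915367  0.8200741 ] [-2.23815691  0.24319648 -0.10476698]
0.1 [0.20364395 0.64287097 0.22441839] [-4.79998491e-01 -3.10435482e+00  3.02720926e-03] 1.0026453410129363
['MotionError', 'tip_extent']
```

View pics/top0.png

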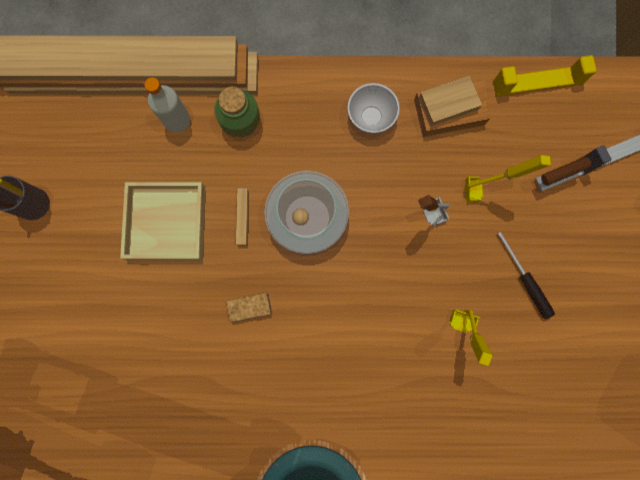

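View pics/side0.png

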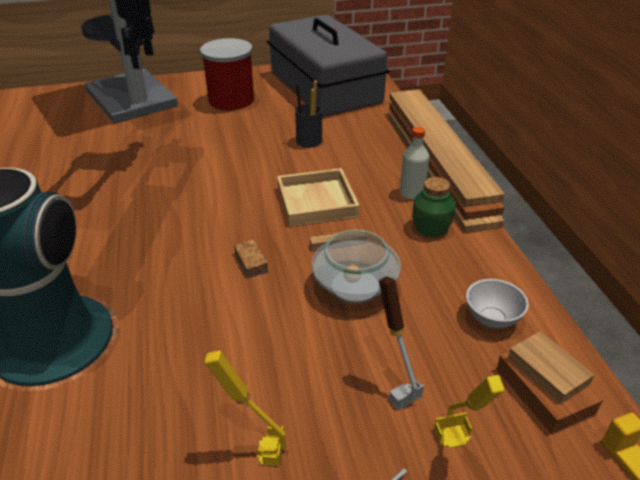

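Top view: steel scoop with the brown grip at (430,203), its blade at (437,214). Look-alikes are yellow scoops at (468,322) and (475,190), and a screwdriver at (525,275). The jar is at (307,212) with the ball at (300,216). Not the jar: the aluminium bowl at (373,108) and the corked green jar at (237,112). The tray is at (163,221). I choose the steel scoop and check it in a close crop.

Run:
```python
import cv2, numpy as np
t=cv2.imread("pics/top0.png"); s=cv2.imread("pics/side0.png")
def crop(i,x,y,w,h,k): return cv2.resize(i[y:y+h,x:x+w],None,fx=k,fy=k,interpolation=cv2.INTER_CUBIC)
a=crop(t,405,185,60,45,6.6667)   # 400x300
b=crop(s,350,265,100,150,4)    # 400x600
c=crop(t,257,165,100,75,4)      # 400x300
out=np.zeros((600,800,3),np.uint8); out[:300,:400]=a; out[300:,:400]=c; out[:,400:]=b
cv2.imwrite("pics/crop1.png",out)
```

```text
(no output)
```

View pics/crop1.png

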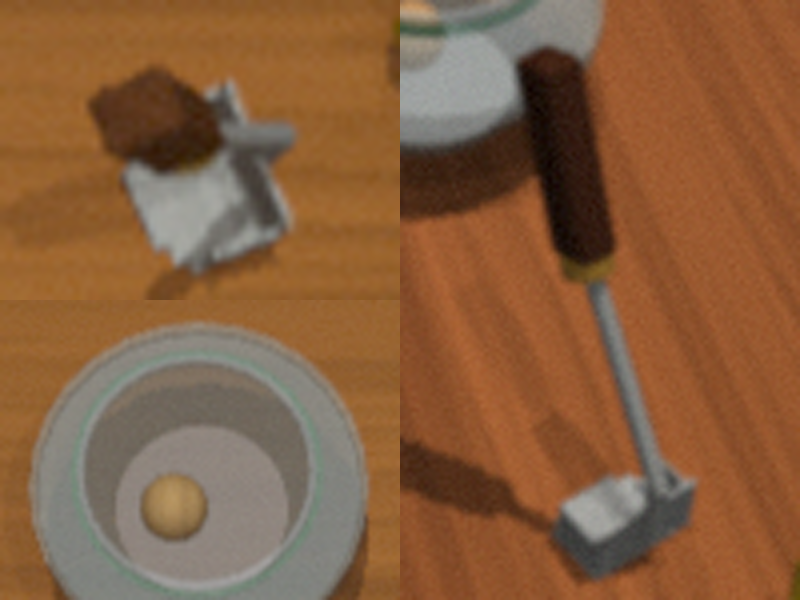

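The crop shows the steel scoop with its open front pointing to the lower left in the top view. Its rear-wall corners are at (228,85) and (290,218) in the crop, and the brown grip spans (128,115) to (190,150). The jar is open, its rim centred at (197,471) in the crop, with the ball at (173,507).

```bash
cat > h.py <<'E'
import numpy as np, cv2
from scipy.spatial.transform import Rotation as R
from scipy.optimize import least_squares
K={"top":(507.49,321.63,247.09,[0.34674842,-0.01800699,1.06414529],[-2.14505757,2.14206563,-0.16133186]),
"side":(605.29,315.12,242.17,[0.3164219,-0.82915367,0.8200741],[-2.23815691,0.24319648,-0.10476698])}
def proj(cam,P):
    f,cx,cy,o,a=K[cam]; p=R.from_rotvec(a).inv().apply(np.atleast_2d(P)-o)
    return np.c_[cx+f*p[:,0]/p[:,2],cy+f*p[:,1]/p[:,2]]
def onz(cam,uv,z):
    f,cx,cy,o,a=K[cam]; d=R.from_rotvec(a).apply([(uv[0]-cx)/f,(uv[1]-cy)/f,1]); o=np.array(o)
    return o+d*(z-o[2])/d[2]
E
python3 - <<'E'
from h import *
A=lambda u,v:(405+u/6.6667,185+v/6.6667); B=lambda u,v:(350+(u-400)/4,265+v/4); C=lambda u,v:(257+u/4,165+(v-300)/4)
g=[64.9,0,211.4]; 
obs=[("top",[-18,25,28],A(290,218)),("top",[-18,-25,28],A(228,85)),("top",g,A(128,115)),
("side",g,B(552,58)),("side",[33.1,0,132.6],B(585,270)),("side",[-22,0,45],B(657,490)),("top",[-22,0,45],A(290,135))]
def res(p):
    r=[]
    for c,l,uv in obs:
        P=R.from_euler('z',p[2]).apply(np.array(l)/1e3)+[p[0],p[1],0]
        r+=list((proj(c,P)[0]-uv))
    return r
s=least_squares(res,[.4,-.25,2.0]); print("scoop",s.x[:2],np.degrees(s.x[2]),np.round(s.fun,1))
print("jar rim top",onz("top",C(197,471),.098),"floor",onz("top",C(203,508),.005),"side rim",onz("side",(356,251),.098))
print("ball",onz("top",C(173,507),.023), "side",onz("side",(353,273),.023))
# tray rim corners outer
for uv in [(125,183),(202,183),(202,260),(122,260)]: print("tray",onz("top",uv,.034)[:2])
gp=R.from_euler('z',s.x[2]).apply([.049,0,.172])+[s.x[0],s.x[1],0]; print("grip",gp)
E
```

```text
scoop [ 0.57999871 -0.25859685] 112.03215053170383 [ 1.1  1.   0.7 -0.8  2.1 -0.9 -1.7 -0.6 -0.1 -4.2  0.5  0.7  0.  -0. ]
jar rim top [0.57024034 0.01192964 0.098     ] floor [0.57159765 0.01149773 0.005     ] side rim [0.56820894 0.00524171 0.098     ]
ball [0.56828788 0.02670214 0.023     ] side [0.57079945 0.02762701 0.023     ]
tray [0.63749572 0.39350381]
tray [0.63773213 0.23238764]
tray [0.47539599 0.22644671]
tray [0.47516486 0.39001671]
grip [ 0.56161749 -0.21317514  0.172     ]
```

```bash
cat >> h.py <<'E'
def state():
    from workcell import readout
    return readout.read_state()
def toolR(yaw,tilt=0): # tilt>0 : nose-up (deg), tool vertical at 0
    return R.from_euler('z',yaw,degrees=True)*R.from_euler('y',-tilt,degrees=True)*R.from_euler('x',180,degrees=True)
def delta(pos,Rt):
    s=state(); R0=R.from_rotvec(s["tcp_rot"])
    d=R0.inv().apply(np.array(pos)-s["tool_pos"]); w=np.degrees((R0.inv()*Rt).as_rotvec())
    print("t",round(s["time"],2),"d",np.round(d,4),"w",np.round(w,2))
E
python3 -c "
from h import *
delta([.5616,-.2132,.31],toolR(112))"
```

```text
t 0.1 d [-0.5998 -0.7081 -0.0842] w [-1.100e-01  5.000e-02  5.042e+01]
```

Emit:
{"method": "jog_arm", "body": {
  "deltas": [-0.3, -0.354, -0.084, 0, 0, 25, 1, -0.3, -0.354, -0.084, 0, 0, 25, 1, -0.3, -0.354, -0.084, 0, 0, 25, 1, -0.3, -0.354, -0.084, 0, 0, 25, 1, -0.3, -0.354, -0.084, 0, 0, 25, 1, -0.3, -0.354, -0.084, 0, 0, 25, 1, -0.3, -0.354, -0.084, 0, 0, 25, 1, -0.3, -0.354, -0.084, 0, 0, 25, 1]
}}

```text
time: 0.9
tool_pos: [0.3558, 0.2784, 0.2968]
tcp_rot: [1.14, 2.928, -0.0]
wrist_force: [0.6, -0.8, -0.5]
width: 0.997
grip_force: 0.0
```

```bash
python3 -c "
from h import *
delta([.5616,-.2132,.31],toolR(112))"
```

```text
t 0.9 d [-0.484  -0.223  -0.0131] w [-1.000e-02  1.000e-02  2.546e+01]
```

Emit:
{"method": "jog_arm", "body": {
  "deltas": [-0.35, -0.16, -0.01, 0, 0, 25, 1, -0.35, -0.16, -0.01, 0, 0, 25, 1, -0.35, -0.16, -0.01, 0, 0, 25, 1, -0.35, -0.16, -0.01, 0, 0, 25, 1, -0.35, -0.16, -0.01, 0, 0, 25, 1, -0.35, -0.16, -0.01, 0, 0, 25, 1, -0.35, -0.16, -0.01, 0, 0, 25, 1, -0.35, -0.16, -0.01, 0, 0, 25, 1]
}}

```text
time: 1.7
tool_pos: [0.5056, -0.0773, 0.3064]
tcp_rot: [-1.75, -2.609, 0.001]
wrist_force: [0.2, 0.1, -1.6]
width: 0.998
grip_force: 0.0
```

```bash
python3 -c "
from h import *
delta([.5616,-.2132,.31],toolR(112))"
```

```text
t 1.7 d [-0.147   0.0002 -0.0035] w [-0.03  0.02  0.31]
```

Emit:
{"method": "jog_arm", "body": {
  "deltas": [-0.147, 0, -0.003, 0, 0, 0, 1, -0.147, 0, -0.003, 0, 0, 0, 1, -0.147, 0, -0.003, 0, 0, 0, 1, -0.147, 0, -0.003, 0, 0, 0, 1, -0.147, 0, -0.003, 0, 0, 0, 1, -0.147, 0, -0.003, 0, 0, 0, 1]
}}

```text
time: 2.3
tool_pos: [0.5607, -0.2092, 0.3093]
tcp_rot: [-1.746, -2.61, -0.0]
wrist_force: [-0.2, 0.0, 0.1]
width: 0.999
grip_force: 0.0
```

Run:
```python
from h import *
from workcell import read_camera
c=read_camera("wrist"); cv2.imwrite("pics/w1.png",c["color"]); print(c["fx"],c["cx"],c["cy"],list(c["origin"]),list(c["attitude"]))
K["w"]=(c["fx"],c["cx"],c["cy"],c["origin"],c["attitude"])
S=R.from_euler('z',112,degrees=True).apply(np.array([[64.9,0,211.4],[33.1,0,132.6],[-22,0,45],[-18,25,28],[-18,-25,28],[17,14,2],[17,-14,2]])/1e3)+[.58,-.2586,0]
print(proj("w",S).round(0).tolist())
delta([.5616,-.2132,.31],toolR(112))
```

```text
354.6325424074092 313.09713238300066 238.834873025251 [np.float64(0.532555846715985), np.float64(-0.13778714609639997), np.float64(0.45778732406857103)] [np.float64(2.7901403232395823), np.float64(0.5531466716652167), np.float64(0.08284061208215153)]
[[311.0, 223.0], [311.0, 234.0], [311.0, 257.0], [292.0, 249.0], [331.0, 249.0], [301.0, 218.0], [322.0, 218.0]]
t 2.35 d [-0.0043 -0.0009 -0.0004] w [-0.02 -0.05  0.48]
```

View pics/w1.png

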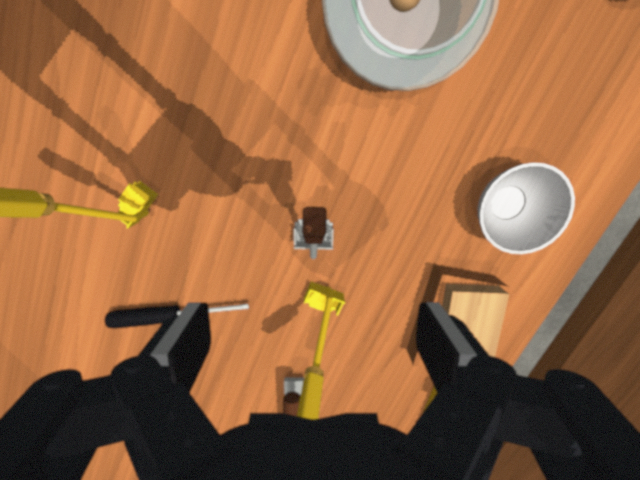

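The wrist view shows the scoop upright between the jaws: grip at (314,222), blade corners at (293,248) and (333,248). That is about 2 px right of prediction, so I correct by roughly 1.5 mm and descend.

Emit:
{"method": "jog_arm", "body": {
  "deltas": [-0.004, 0.001, 0.05, 0, 0, 0, 1, -0.004, 0.001, 0.1, 0, 0, 0, 1, -0.004, 0.001, 0.138, 0, 0, 0, 1, -0.004, 0.001, 0.138, 0, 0, 0, 1, -0.004, 0.001, 0.138, 0, 0, 0, 1, -0.004, 0.001, 0.138, 0, 0, 0, -1, -0.004, 0.001, 0.138, 0, 0, 0, -1, -0.004, 0.001, 0.138, 0, 0, 0, -1],
  "squeeze": 90
}}

```text
time: 3.15
tool_pos: [0.5653, -0.214, 0.1746]
tcp_rot: [1.745, 2.607, 0.001]
wrist_force: [0.4, -0.3, -0.1]
width: 0.513
grip_force: 0.0
```

Emit:
{"method": "jog_arm", "body": {
  "deltas": [0, 0, 0, 0, 0, 0, -1, 0, 0, 0, 0, 0, 0, -1, 0, 0, 0, 0, 0, 0, -1, 0, 0, 0, 0, 0, 0, -1]
}}

```text
time: 3.55
tool_pos: [0.564, -0.2136, 0.1731]
tcp_rot: [1.747, 2.61, 0.0]
wrist_force: [-1.7, 1.3, 6.2]
width: 0.186
grip_force: 88.5
```

Run:
```python
from h import *
from workcell import read_camera
c=read_camera("side")["color"]; w=read_camera("wrist")["color"]
o=np.hstack([cv2.resize(c[200:460,290:510],None,fx=1.8,fy=1.8),cv2.resize(w[140:400,200:420],None,fx=1.8,fy=1.8)])
cv2.imwrite("pics/g1.png",o); s=state(); print(s["tool_pos"],s["tcp_rot"],s["width"],s["grip_force"])
```

```text
[ 0.56402419 -0.2135841   0.1730452 ] [1.74686911e+00 2.61011234e+00 3.85754270e-04] 0.18788692062665036 88.52047562599182
```

View pics/g1.png

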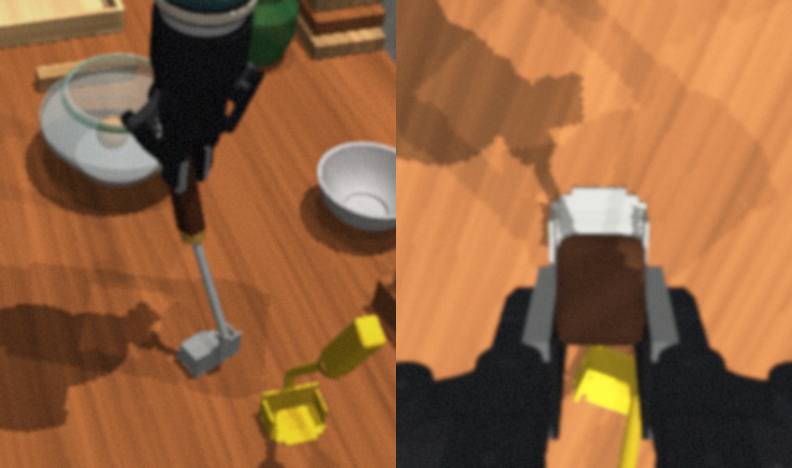

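The side crop shows the grip pinched and the scoop still standing flat. The wrist crop shows the nose edge at full-image pixels (299,244) to (329,244), level with the tool.

Run:
```python
from h import *
from workcell import read_camera
c=read_camera("wrist"); K["w"]=(c["fx"],c["cx"],c["cy"],c["origin"],c["attitude"])
a=onz("w",(299,244),.002);b=onz("w",(329,244),.002)
m=(a+b)/2; s=state(); Rt=R.from_rotvec(s["tcp_rot"])
print(a,b,np.linalg.norm(a-b), "nose in tool", Rt.inv().apply(m-s["tool_pos"]))
v=b-a; print("yaw",np.degrees(np.arctan2(v[1],v[0]))+90, "toolx yaw",np.degrees(np.arctan2(*Rt.as_matrix()[[1,0],0])))
# jar from w1 later
```

```text
[ 0.56340745 -0.24421953  0.002     ] [ 0.58970497 -0.23338884  0.002     ] 0.028440532335481047 nose in tool [-0.02796271  0.00187273  0.17107902]
yaw 112.38440903319156 toolx yaw 112.41280420416561
```

```bash
cat >> h.py <<'E'
OFF=np.array([-.045,.0019,.173]); JAR=np.array([.570,.0115])
def go(O,yaw,p=0):
    Rt=toolR(yaw,p); delta(np.array(O)-Rt.apply(OFF),Rt)
def jarpt(r,z,yaw,lat=0): # scoop origin at r along yaw from jar axis
    c,s=np.cos(np.radians(yaw)),np.sin(np.radians(yaw)); return [JAR[0]+r*c-lat*s,JAR[1]+r*s+lat*c,z]
E
python3 -c "
from h import *
s=state();Rt=R.from_rotvec(s['tcp_rot']);print(s['tool_pos']+Rt.apply(OFF))
go(jarpt(-.025,.15,95),95,0)"
```

```text
[ 5.83078914e-01 -2.54544672e-01  8.91468062e-05]
t 3.7 d [ 0.2254  0.0956 -0.15  ] w [ 0.04  0.03 17.41]
```

Emit:
{"method": "jog_arm", "body": {
  "deltas": [0, 0, -0.02, 0, 0, 0, -1, 0, 0, -0.05, 0, 0, 0, -1, 0, 0, -0.09, 0, 0, 0, -1, 0, 0, -0.13, 0, 0, 0, -1, 0, 0, -0.15, 0, 0, 0, -1, 0, 0, -0.15, 0, 0, 0, -1]
}}

```text
time: 4.3
tool_pos: [0.5656, -0.2143, 0.326]
tcp_rot: [1.743, 2.605, 0.002]
wrist_force: [-0.1, -0.3, -1.4]
width: 0.192
grip_force: 88.2
```

```bash
python3 -c "
from h import *
go(jarpt(-.03,.15,95),95,0)"
```

```text
t 4.3 d [0.2219 0.0928 0.0023] w [ 0.34  0.25 17.42]
```

Emit:
{"method": "jog_arm", "body": {
  "deltas": [0.028, 0.012, 0, 0, 0, 2, -1, 0.065, 0.028, 0, 0, 0, 5, -1, 0.105, 0.045, 0, 0, 0, 8, -1, 0.145, 0.061, 0, 0, 0, 11, -1, 0.185, 0.077, 0, 0, 0, 14, -1, 0.21, 0.088, 0, 0, 0, 16.5, -1, 0.222, 0.093, 0.002, 0, 0, 17.4, -1, 0.222, 0.093, 0.002, 0, 0, 17.4, -1]
}}

```text
time: 5.1
tool_pos: [0.5637, 0.0291, 0.3166]
tcp_rot: [-2.116, -2.317, 0.004]
wrist_force: [-0.2, 0.1, -2.4]
width: 0.195
grip_force: 88.1
```

Run:
```python
from h import *
from workcell import read_camera
c=read_camera("wrist"); K["w"]=(c["fx"],c["cx"],c["cy"],c["origin"],c["attitude"])
cv2.imwrite("pics/w2.png",c["color"]); print(c["origin"].tolist(),c["attitude"].tolist())
t=np.linspace(0,2*np.pi,9)[:-1]
P=np.c_[.055*np.cos(t)+JAR[0],.055*np.sin(t)+JAR[1],0*t+.098]
print(proj("w",P).round().tolist(), proj("w",[[.569,.027,.023]]).round())
go(jarpt(-.03,.15,95),95,0)
```

```text
[0.5582052612858807, 0.10610718047183111, 0.4650506026724121] [2.836748042890791, 0.12908170045318798, 0.012542466311641309]
[[369.0, 226.0], [359.0, 189.0], [323.0, 170.0], [284.0, 182.0], [266.0, 217.0], [279.0, 253.0], [313.0, 269.0], [350.0, 259.0]] [[318. 195.]]
t 5.15 d [-0.0018  0.0027 -0.0059] w [-0.24  0.    0.15]
```

View pics/w2.png

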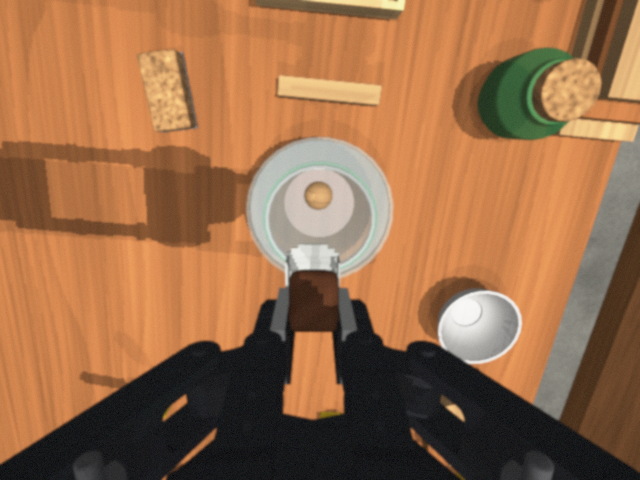

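The ball is at (319,195), as predicted. The jar's rim centre is at about (320,217), so the jar sits about 1.5 mm further in +x than estimated. Now I tilt nose-down 12° above the mouth.

```bash
sed -i 's/JAR=np.array(\[.570,/JAR=np.array([.5715,/' h.py; python3 -c "
from h import *
go(jarpt(-.026,.14,95),95,-12)
go(jarpt(-.026,.010,95),95,-12)"
```

```text
t 5.15 d [0.0371 0.0044 0.0172] w [ -0.22 -12.     0.18]
t 5.15 d [0.0371 0.0049 0.1472] w [ -0.22 -12.     0.18]
```

Emit:
{"method": "jog_arm", "body": {
  "deltas": [0.012, 0.002, 0.005, 0, -4, 0, -1, 0.025, 0.004, 0.01, 0, -8, 0, -1, 0.037, 0.004, 0.015, 0, -12, 0, -1, 0.037, 0.004, 0.015, 0, -12, 0, -1, 0.037, 0.004, 0.015, 0, -12, 0, -1, 0.037, 0.004, 0.015, 0, -12, 0, -1]
}}

```text
time: 5.75
tool_pos: [0.5659, 0.0631, 0.3047]
tcp_rot: [2.014, 2.196, -0.212]
wrist_force: [0.0, -0.5, -1.0]
width: 0.188
grip_force: 88.2
```

```bash
python3 -c "
from h import *
go(jarpt(-.026,.14,95),95,-12)
go(jarpt(-.026,.030,95),95,-12)
go(jarpt(-.026,.010,95),95,-12)"
```

```text
t 5.75 d [ 0.0031 -0.0008  0.0043] w [-0.03 -0.01 -0.05]
t 5.75 d [ 0.0259 -0.0008  0.1119] w [-0.03 -0.01 -0.05]
t 5.75 d [ 0.0301 -0.0008  0.1315] w [-0.03 -0.01 -0.05]
```

Emit:
{"method": "jog_arm", "body": {
  "deltas": [0.007, -0.001, 0.025, 0, 0, 0, -1, 0.013, -0.001, 0.05, 0, 0, 0, -1, 0.019, -0.001, 0.08, 0, 0, 0, -1, 0.024, -0.001, 0.102, 0, 0, 0, -1, 0.026, -0.001, 0.112, 0, 0, 0, -1, 0.026, -0.001, 0.112, 0, 0, 0, -1, 0.026, -0.001, 0.112, 0, 0, 0, -1, 0.026, -0.001, 0.112, 0, 0, 0, -1]
}}

```text
time: 6.55
tool_pos: [0.566, 0.0664, 0.1919]
tcp_rot: [2.012, 2.195, -0.207]
wrist_force: [-0.5, 0.4, -1.6]
width: 0.191
grip_force: 88.1
```

Run:
```python
from h import *
from workcell import read_camera
go(jarpt(-.026,.010,95),95,-12)
go(jarpt(-.015,.0055,95),95,0)
c=read_camera("top")["color"]; s=read_camera("side")["color"]
cv2.imwrite("pics/e1.png",np.hstack([cv2.resize(c[155:275,250:370],(400,400),interpolation=2),cv2.resize(s[190:320,290:420],(400,400),interpolation=2)]))
```

```text
t 6.55 d [ 0.0034 -0.0013  0.0218] w [ 0.19 -0.02 -0.04]
t 6.55 d [-0.0218 -0.0013  0.0184] w [ 0.19 11.98 -0.02]
```

View pics/e1.png

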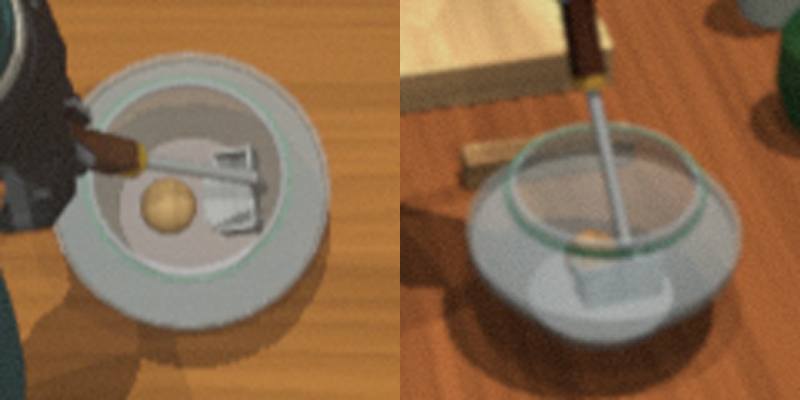

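The top crop shows the ball at (168,205), the scoop's rear wall at x≈255 (y 150–232) and the nose near (207,207), all inside the jar. I check this against the projected pose.

Run:
```python
from h import *
s=state();Rt=R.from_rotvec(s['tcp_rot']); O=s['tool_pos']+Rt.apply(OFF); print(O)
Rs=Rt*R.from_euler('x',180,degrees=True)
L=np.array([[-19,25,28],[-19,-25,28],[17,14,2],[17,-14,2],[-22,0,45],[33,0,132.6]])/1e3
print(((proj("top",Rs.apply(L)+O)-[250,155])*400/120).round().tolist())
print(((proj("top",[[.570,.027,.023],[.5715,.0115,.098]])-[250,155])*400/120).round().tolist())
```

```text
[ 0.57512962 -0.01282434  0.03180458]
[[255.0, 220.0], [248.0, 139.0], [205.0, 217.0], [201.0, 173.0], [250.0, 173.0], [121.0, 154.0]]
[[167.0, 203.0], [188.0, 174.0]]
```

Run:
```python
from h import *
from workcell import read_camera
s=state();Rt=R.from_rotvec(s['tcp_rot']); O=s['tool_pos']+Rt.apply(OFF)
Rs=Rt*R.from_euler('x',180,degrees=True)
L=np.array([[-19,25,28],[-19,-25,28],[17,14,2],[17,-14,2],[-22,0,45],[33,0,132.6],[9,25,2],[9,-25,2]])/1e3
W=Rs.apply(L)+O
t=np.linspace(0,2*np.pi,25)
rim=np.c_[.055*np.cos(t)+JAR[0],.055*np.sin(t)+JAR[1],0*t+.098]
fl=np.c_[.045*np.cos(t)+JAR[0],.045*np.sin(t)+JAR[1],0*t+.005]
out=[]
for n,(x,y,w,h) in (("top",(250,155,120,180)),("wrist",(250,130,130,195))):
    c=read_camera(n); K[n]=(c["fx"],c["cx"],c["cy"],c["origin"],c["attitude"])
    k=400/w; im=cv2.resize(c["color"][y:y+h,x:x+w],(400,600),interpolation=2)
    for P,col in ((W,(0,0,255)),(rim,(255,0,0)),(fl,(0,255,0)),([[.570,.027,.023]],(255,0,255))):
        for u,v in (proj(n,P)-[x,y]+.5)*k: cv2.circle(im,(int(u),int(v)),2,col,-1)
    out.append(im)
cv2.imwrite("pics/e2.png",np.hstack(out))
```

```text
(no output)
```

View pics/e2.png

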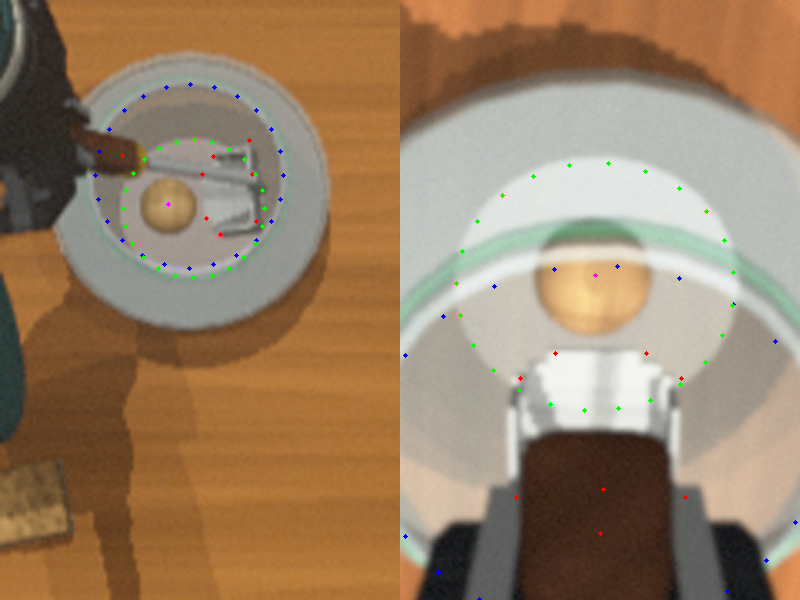

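The overlay shows the ball at (594,280), the floor circle centred at about (597,285) and the scoop nose at about (592,350). Everything is aligned within 2 mm, with the scoop hanging about 3 mm to -x, so I correct OFF.

```bash
sed -i 's/-.045,.0019,/-.045,-.001,/' h.py; python3 -c "
from h import *
go(jarpt(-.026,.010,95),95,-12)
go(jarpt(-.020,.007,95),95,-6)
go(jarpt(-.012,.0055,95),95,0)"
```

```text
t 6.75 d [0.0029 0.0023 0.0211] w [ 0.12 -0.01  0.  ]
t 6.75 d [-0.0089  0.0023  0.019 ] w [0.12 5.99 0.01]
t 6.75 d [-0.0194  0.0023  0.017 ] w [ 0.12 11.99  0.02]
```

Emit:
{"method": "jog_arm", "body": {
  "deltas": [0.001, 0.001, 0.009, 0, 0, 0, -1, 0.003, 0.002, 0.018, 0, 0, 0, -1, 0.003, 0.002, 0.02, 0, 0, 0, -1, -0.003, 0.002, 0.0195, 0, 3, 0, -1, -0.009, 0.002, 0.019, 0, 6, 0, -1, -0.014, 0.002, 0.018, 0, 9, 0, -1, -0.019, 0.002, 0.017, 0, 12, 0, -1, -0.019, 0.002, 0.017, 0, 12, 0, -1]
}}

```text
time: 7.55
tool_pos: [0.5695, 0.043, 0.178]
tcp_rot: [2.124, 2.313, 0.002]
wrist_force: [1.3, 0.2, 2.5]
width: 0.187
grip_force: 88.7
```

```bash
python3 -c "
from h import *
print(state()['wrist_force'])
go(jarpt(-.012,.0055,95),95,0)
go(jarpt(.0255,.0055,95),95,0)"
```

```text
[1.32127831 0.21734862 2.48669461]
t 7.55 d [ 0.0015  0.0003 -0.0005] w [ 0.1   0.   -0.14]
t 7.55 d [ 0.039   0.0002 -0.0005] w [ 0.1   0.   -0.14]
```

Emit:
{"method": "jog_arm", "body": {
  "deltas": [0.004, 0, 0, 0, 0, 0, -1, 0.008, 0, 0, 0, 0, 0, -1, 0.013, 0, 0, 0, 0, 0, -1, 0.018, 0, 0, 0, 0, 0, -1, 0.022, 0, 0, 0, 0, 0, -1, 0.026, 0, 0, 0, 0, 0, -1, 0.03, 0, 0, 0, 0, 0, -1, 0.033, 0, 0, 0, 0, 0, -1]
}}

```text
time: 8.35
tool_pos: [0.5657, 0.0777, 0.1773]
tcp_rot: [2.121, 2.317, -0.0]
wrist_force: [0.5, -4.5, 4.1]
width: 0.19
grip_force: 88.0
```

Emit:
{"method": "jog_arm", "body": {
  "deltas": [0.002, 0, 0, 0, 0, 0, -1, 0.004, 0, 0, 0, 0, 0, -1, 0.006, 0, 0, 0, 0, 0, -1, 0.006, 0, 0, 0, 0, 0, -1, 0.006, 0, 0, 0, 0, 0, -1]
}}

```text
time: 8.85
tool_pos: [0.5652, 0.0835, 0.1773]
tcp_rot: [2.122, 2.317, 0.0]
wrist_force: [0.7, -3.6, 5.7]
width: 0.195
grip_force: 88.1
```

Run:
```python
from h import *
from workcell import read_camera
print(state()['wrist_force'])
go(jarpt(.0255,.0055,95),95,0)
go(jarpt(.027,.014,95),95,22)
out=[]
for n,(x,y,w,h) in (("top",(250,155,120,180)),("wrist",(250,150,130,195))):
    c=read_camera(n); out.append(cv2.resize(c["color"][y:y+h,x:x+w],(400,600),interpolation=2))
cv2.imwrite("pics/e3.png",np.hstack(out))
```

```text
[ 0.67402957 -3.64759898  5.70431211]
t 8.85 d [-0.0018  0.001  -0.0012] w [ 0.01 -0.01  0.02]
t 8.85 d [-0.0684  0.001  -0.0139] w [0.000e+00 2.199e+01 2.000e-02]
```

View pics/e3.png

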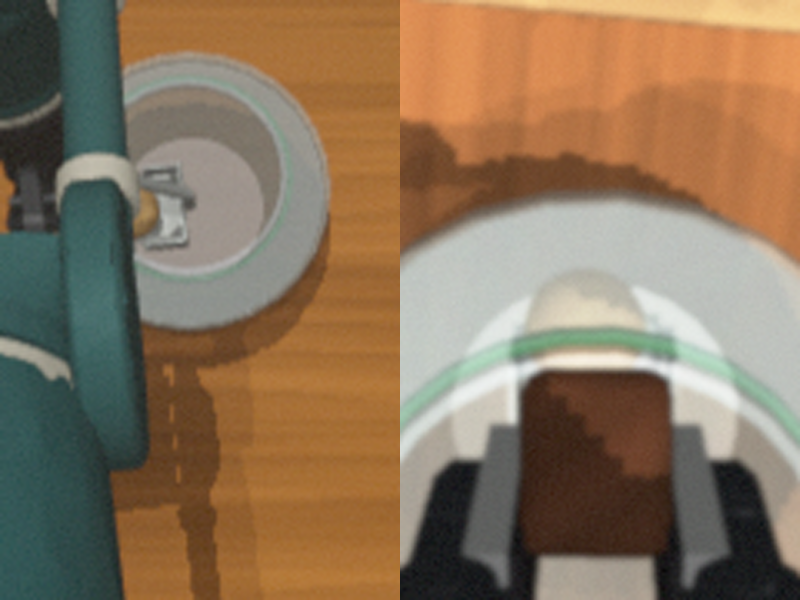

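The wrist view shows the ball in the scoop's front, centre at about (585,328) in the crop and roughly in line with the grip. I work out its position in the scoop.

Run:
```python
from h import *
from workcell import read_camera
c=read_camera("wrist"); K["w"]=(c["fx"],c["cx"],c["cy"],c["origin"],c["attitude"])
s=state();Rt=R.from_rotvec(s['tcp_rot']); O=s['tool_pos']+Rt.apply(OFF)
for z in (.023,.025): print((Rt.inv().apply(onz("w",(310.1,256.6),z)-O)*1e3).round(1))
```

```text
[ 10.7  -1.  -18.6]
[ 11.5  -1.  -20.6]
```

```bash
python3 -c "
from h import *
for p in (4,8,12,16,20,24): go(jarpt(.027,.0055+.02*np.sin(np.radians(p)),95),95,p)"
```

```text
t 9.0 d [-0.0124  0.001  -0.0053] w [0.01 3.99 0.01]
t 9.0 d [-0.0247  0.001  -0.0085] w [0.01 7.99 0.01]
t 9.0 d [-0.0372  0.001  -0.0109] w [1.000e-02 1.199e+01 1.000e-02]
t 9.0 d [-0.0497  0.001  -0.0124] w [1.000e-02 1.599e+01 1.000e-02]
t 9.0 d [-0.0621  0.001  -0.013 ] w [1.000e-02 1.999e+01 1.000e-02]
t 9.0 d [-0.0745  0.001  -0.0126] w [1.000e-02 2.399e+01 1.000e-02]
```

Emit:
{"method": "jog_arm", "body": {
  "deltas": [-0.012, 0, -0.004, 0, 4, 0, -1, -0.024, 0, -0.008, 0, 8, 0, -1, -0.037, 0, -0.0105, 0, 12, 0, -1, -0.049, 0, -0.012, 0, 16, 0, -1, -0.062, 0, -0.013, 0, 20, 0, -1, -0.074, 0, -0.013, 0, 24, 0, -1, -0.074, 0, -0.013, 0, 24, 0, -1, -0.074, 0, -0.013, 0, 24, 0, -1]
}}

```text
time: 9.8
tool_pos: [0.5715, 0.0105, 0.1894]
tcp_rot: [-1.896, -2.064, -0.405]
wrist_force: [0.8, 0.4, -0.0]
width: 0.194
grip_force: 88.3
```

Run:
```python
from h import *
print(state()['wrist_force'])
for r,z in ((.015,.02),(.008,.04),(.005,.06),(.005,.08),(.005,.10),(.005,.12),(.005,.15)): go(jarpt(r,z,95),95,24)
```

```text
[ 0.80122321  0.37784432 -0.00879901]
t 9.8 d [-0.0092  0.0011 -0.0118] w [-0.01 -0.17 -0.14]
t 9.8 d [-0.0074  0.0011 -0.0329] w [-0.01 -0.17 -0.14]
t 9.8 d [-0.002   0.0011 -0.0524] w [-0.01 -0.17 -0.14]
t 9.8 d [ 0.0062  0.0011 -0.0706] w [-0.01 -0.17 -0.14]
t 9.8 d [ 0.0144  0.0011 -0.0888] w [-0.01 -0.17 -0.14]
t 9.8 d [ 0.0226  0.001  -0.1071] w [-0.01 -0.17 -0.14]
t 9.8 d [ 0.0349  0.001  -0.1345] w [-0.01 -0.17 -0.14]
```

Emit:
{"method": "jog_arm", "body": {
  "deltas": [-0.009, 0.001, -0.012, 0, 0, 0, -1, -0.007, 0.001, -0.033, 0, 0, 0, -1, -0.002, 0.001, -0.052, 0, 0, 0, -1, 0.006, 0.001, -0.071, 0, 0, 0, -1, 0.014, 0.001, -0.089, 0, 0, 0, -1, 0.023, 0.001, -0.107, 0, 0, 0, -1, 0.035, 0.001, -0.134, 0, 0, 0, -1, 0.035, 0.001, -0.134, 0, 0, 0, -1]
}}

```text
time: 10.6
tool_pos: [0.5766, -0.0125, 0.3317]
tcp_rot: [-1.896, -2.076, -0.409]
wrist_force: [-0.1, -0.2, -0.3]
width: 0.191
grip_force: 88.2
```

Emit:
{"method": "jog_arm", "body": {
  "deltas": [0, 0, 0, 0, 0, 0, -1, 0, 0, 0, 0, 0, 0, -1, 0, 0, 0, 0, 0, 0, -1, 0, 0, 0, 0, 0, 0, -1]
}}

```text
time: 11.0
tool_pos: [0.5739, -0.0124, 0.3252]
tcp_rot: [-1.894, -2.066, -0.401]
wrist_force: [-0.0, -0.7, -2.2]
width: 0.196
grip_force: 88.1
```

Run:
```python
from h import *
from workcell import read_camera
s=state(); Rt=R.from_rotvec(s['tcp_rot']); O=s['tool_pos']+Rt.apply(OFF); print("origin",O,s["tool_pos"])
Rs=Rt*R.from_euler('x',180,degrees=True); b=Rs.apply([.001,0,.02])+O
for n in ("top","side","wrist"):
    c=read_camera(n); K[n]=(c["fx"],c["cx"],c["cy"],c["origin"],c["attitude"]); im=c["color"]
    cv2.imwrite(f"pics/l_{n}.png",im)
    u,v=proj(n,b)[0]; hsv=cv2.cvtColor(im,cv2.COLOR_BGR2HSV)
    print(n,u.round(),v.round(),"patch",im[int(v)-3:int(v)+4,int(u)-3:int(u)+4].mean((0,1)).round())
    # old ball spot in jar
    u,v=proj(n,[.570,.045,.023])[0]; print("  jar spot",u,v,im[int(v)-3:int(v)+4,int(u)-3:int(u)+4].mean((0,1)).round())
t0=cv2.imread("pics/top0.png"); print("ball colour",t0[213:219,297:303].mean((0,1)))
```

```text
origin [0.56989321 0.01674689 0.14889942] [ 0.57392312 -0.01241552  0.32521821]
top 306.0 199.0 patch [102. 153. 186.]
  jar spot 291.5163858975849 215.9350998311232 [147. 155. 165.]
side 358.0 220.0 patch [ 76. 119. 161.]
  jar spot 350.35854743997015 267.39001681394296 [126. 132. 132.]
wrist 311.0 267.0 patch [116. 171. 211.]
  jar spot 313.4994360322108 244.42666117058016 [181. 189. 196.]
ball colour [ 90.88888889 139.63888889 172.69444444]
```

The ball is in the scoop: its colour appears at the predicted spot in all three views, and the old spot in the jar is empty. Next I carry it to the tray.

Run:
```python
from h import *
for y,z in ((.03,.15),(.05,.15),(.08,.15),(.11,.15),(.14,.15),(.17,.15),(.2,.14),(.25,.10)): go([.557,y,z],95,24)
```

```text
t 11.15 d [ 0.0135 -0.0126  0.0058] w [-0.06 -0.02 -0.01]
t 11.15 d [ 0.0317 -0.0108  0.0139] w [-0.06 -0.02 -0.01]
t 11.15 d [ 0.059  -0.0082  0.0261] w [-0.06 -0.02 -0.01]
t 11.15 d [ 0.0863 -0.0056  0.0382] w [-0.06 -0.02 -0.01]
t 11.15 d [ 0.1136 -0.0029  0.0504] w [-0.06 -0.02 -0.01]
t 11.15 d [ 0.1409 -0.0003  0.0626] w [-0.06 -0.02 -0.01]
t 11.15 d [0.1641 0.0023 0.0839] w [-0.06 -0.02 -0.01]
t 11.15 d [0.1933 0.0067 0.1407] w [-0.06 -0.02 -0.01]
```

Emit:
{"method": "jog_arm", "body": {
  "deltas": [0.013, -0.002, 0.006, 0, 0, 0, -1, 0.032, -0.004, 0.014, 0, 0, 0, -1, 0.055, -0.004, 0.024, 0, 0, 0, -1, 0.08, -0.004, 0.035, 0, 0, 0, -1, 0.104, -0.003, 0.046, 0, 0, 0, -1, 0.125, -0.001, 0.055, 0, 0, 0, -1, 0.14, 0, 0.062, 0, 0, 0, -1, 0.146, 0, 0.065, 0, 0, 0, -1]
}}

```text
time: 11.95
tool_pos: [0.5599, 0.1485, 0.327]
tcp_rot: [-1.892, -2.07, -0.403]
wrist_force: [-0.2, 0.3, -1.3]
width: 0.193
grip_force: 88.1
```

Run:
```python
from h import *
for y,z in ((.19,.15),(.21,.145),(.23,.13),(.25,.11),(.255,.09),(.255,.07),(.255,.06)): go([.557,y,z],95,24)
```

```text
t 11.95 d [0.011  0.0017 0.0056] w [-0.06 -0.02  0.12]
t 11.95 d [0.0271 0.0035 0.0183] w [-0.06 -0.02  0.12]
t 11.95 d [0.0392 0.0053 0.0401] w [-0.06 -0.02  0.12]
t 11.95 d [0.0493 0.0071 0.0664] w [-0.06 -0.02  0.12]
t 11.95 d [0.0457 0.0075 0.0867] w [-0.06 -0.02  0.12]
t 11.95 d [0.0375 0.0075 0.105 ] w [-0.06 -0.02  0.12]
t 11.95 d [0.0335 0.0075 0.1141] w [-0.06 -0.02  0.12]
```

Emit:
{"method": "jog_arm", "body": {
  "deltas": [0.011, 0.002, 0.006, 0, 0, 0, -1, 0.027, 0.003, 0.019, 0, 0, 0, -1, 0.039, 0.005, 0.04, 0, 0, 0, -1, 0.047, 0.007, 0.064, 0, 0, 0, -1, 0.046, 0.007, 0.087, 0, 0, 0, -1, 0.038, 0.007, 0.105, 0, 0, 0, -1, 0.034, 0.007, 0.114, 0, 0, 0, -1, 0.034, 0.007, 0.114, 0, 0, 0, -1]
}}

```text
time: 12.75
tool_pos: [0.5597, 0.224, 0.2344]
tcp_rot: [-1.895, -2.066, -0.398]
wrist_force: [0.1, 0.1, -2.8]
width: 0.193
grip_force: 88.0
```

Run:
```python
from h import *
for p,z in ((18,.058),(12,.056),(8,.055),(4,.053),(0,.052),(-4,.05),(-8,.05),(-12,.05),(-18,.05),(-24,.052)): go([.557,.256,z],95,p)
```

```text
t 12.75 d [0.0205 0.0011 0.0068] w [-0.21 -5.98 -0.09]
t 12.75 d [0.0368 0.0011 0.0161] w [ -0.22 -11.98  -0.08]
t 12.75 d [0.0474 0.0011 0.023 ] w [ -0.22 -15.98  -0.07]
t 12.75 d [0.0571 0.0011 0.0316] w [ -0.22 -19.98  -0.06]
t 12.75 d [0.0667 0.0012 0.0399] w [ -0.23 -23.98  -0.05]
t 12.75 d [0.0753 0.0012 0.0498] w [ -0.23 -27.98  -0.05]
t 12.75 d [0.0842 0.0012 0.0586] w [ -0.23 -31.98  -0.04]
t 12.75 d [0.0925 0.0012 0.068 ] w [-2.300e-01 -3.598e+01 -3.000e-02]
t 12.75 d [0.1036 0.0012 0.083 ] w [-2.400e-01 -4.198e+01 -2.000e-02]
t 12.75 d [0.1139 0.0013 0.0973] w [-2.400e-01 -4.798e+01 -1.000e-02]
```

Emit:
{"method": "jog_arm", "body": {
  "deltas": [0.0205, 0.001, 0.007, 0, -6, 0, -1, 0.037, 0.001, 0.016, 0, -12, 0, -1, 0.047, 0.001, 0.023, 0, -16, 0, -1, 0.057, 0.001, 0.0315, 0, -20, 0, -1, 0.067, 0.001, 0.04, 0, -24, 0, -1, 0.075, 0.001, 0.05, 0, -28, 0, -1, 0.084, 0.001, 0.0585, 0, -32, 0, -1, 0.0925, 0.001, 0.068, 0, -36, 0, -1]
}}

```text
time: 13.55
tool_pos: [0.553, 0.3374, 0.2141]
tcp_rot: [2.014, 2.194, -0.208]
wrist_force: [0.4, -0.3, -1.4]
width: 0.193
grip_force: 88.3
```

Run:
```python
from h import *
for p,z in ((-12,.05),(-18,.05),(-24,.052)): go([.557,.256,z],95,p)
```

```text
t 13.55 d [-0.0006 -0.0021  0.0045] w [ 0.16 -0.01 -0.11]
t 13.55 d [ 0.0173 -0.0021  0.0101] w [ 0.15 -6.01 -0.12]
t 13.55 d [ 0.034  -0.0022  0.0156] w [  0.15 -12.01  -0.13]
```

Emit:
{"method": "jog_arm", "body": {
  "deltas": [0.009, 0, 0.003, 0, -3, 0, -1, 0.018, 0, 0.007, 0, -6, 0, -1, 0.026, 0, 0.01, 0, -9, 0, -1, 0.034, 0, 0.013, 0, -12, 0, -1, 0.034, 0, 0.013, 0, -12, 0, -1, 0.034, 0, 0.013, 0, -12, 0, -1, 0.034, 0, 0.013, 0, -12, 0, -1, 0.034, 0, 0.013, 0, -12, 0, -1]
}}

```text
time: 14.35
tool_pos: [0.55, 0.366, 0.1935]
tcp_rot: [1.897, 2.067, -0.4]
wrist_force: [0.2, 0.4, -1.6]
width: 0.193
grip_force: 88.4
```

Run:
```python
from h import *
from workcell import read_camera
s=state(); Rt=R.from_rotvec(s['tcp_rot']); O=s['tool_pos']+Rt.apply(OFF); print("origin",O,s["tool_pos"],s["wrist_force"])
Rs=Rt*R.from_euler('x',180,degrees=True); b=Rs.apply([.001,0,.02])+O
for n in ("wrist","side"):
    c=read_camera(n); K[n]=(c["fx"],c["cx"],c["cy"],c["origin"],c["attitude"]); im=c["color"]; cv2.imwrite(f"pics/d_{n}.png",im)
    g=cv2.medianBlur(cv2.cvtColor(im,cv2.COLOR_BGR2GRAY),5)
    h=cv2.HoughCircles(g,cv2.HOUGH_GRADIENT,1,15,param1=60,param2=14,minRadius=6 if n=="side" else 12,maxRadius=14 if n=="side" else 35)
    print(n,"scoop spot",proj(n,b)[0].round(),"tray c",proj(n,[.556,.31,.025])[0].round())
    for q in ([] if h is None else h[0][:12]):
        P=onz(n,q[:2],.025)
        if abs(P[0]-.556)<.1 and abs(P[1]-.31)<.1: print(q,P.round(3),im[int(q[1]),int(q[0])])
```

```text
origin [0.55872241 0.25505667 0.05355306] [0.54995167 0.36596109 0.19347548] [ 0.23485071  0.38942517 -1.56425047]
wrist scoop spot [311. 267.] tray c [313. 196.]
[310.5 136.5  21.8] [0.549 0.368 0.025] [116 171 219]
[307.5 250.5  22.1] [0.556 0.241 0.025] [237 241 240]
side scoop spot [320. 188.] tray c [315. 194.]
[335.5 176.5   9.6] [0.619 0.373 0.025] [44 71 92]
```

The ball is in the tray at about (0.549, 0.368): its colour matches and the scoop spot is empty. I raise and level the scoop, then return it to its original clear spot.

Run:
```python
from h import *
for y,p,z in ((.25,-24,.08),(.245,-18,.10),(.24,-12,.13),(.235,-6,.15),(.23,0,.16)): go([.557,y,z],95,p)
```

```text
t 14.45 d [-0.0151 -0.0018 -0.0224] w [ 0.03 -0.07 -0.07]
t 14.45 d [-0.0461 -0.0022 -0.0424] w [ 0.04  5.93 -0.07]
t 14.45 d [-0.0814 -0.0026 -0.0696] w [ 0.04 11.93 -0.07]
t 14.45 d [-0.1128 -0.003  -0.0858] w [ 0.04 17.93 -0.07]
t 14.45 d [-0.14   -0.0034 -0.0908] w [ 0.05 23.93 -0.06]
```

Emit:
{"method": "jog_arm", "body": {
  "deltas": [-0.015, -0.002, -0.022, 0, 0, 0, -1, -0.046, -0.002, -0.042, 0, 6, 0, -1, -0.081, -0.003, -0.07, 0, 12, 0, -1, -0.113, -0.003, -0.086, 0, 18, 0, -1, -0.14, -0.003, -0.091, 0, 24, 0, -1, -0.14, -0.003, -0.091, 0, 24, 0, -1, -0.14, -0.003, -0.091, 0, 24, 0, -1]
}}

```text
time: 15.15
tool_pos: [0.5547, 0.2738, 0.3338]
tcp_rot: [2.125, 2.312, 0.003]
wrist_force: [-0.4, 0.6, -2.0]
width: 0.19
grip_force: 88.4
```

Run:
```python
from h import *
go([.555,-.02,.155],100,0); go([.58,-.255,.15],112,0)
```

```text
t 15.15 d [-0.2479 -0.0274  0.0057] w [ 0.12 -0.01 -5.19]
t 15.15 d [-0.4858 -0.0315  0.0106] w [  0.12   0.   -17.19]
```

Emit:
{"method": "jog_arm", "body": {
  "deltas": [-0.02, 0, 0.002, 0, 0, 0, -1, -0.055, -0.003, 0.003, 0, 0, -2, -1, -0.095, -0.006, 0.004, 0, 0, -3, -1, -0.135, -0.009, 0.005, 0, 0, -4, -1, -0.175, -0.012, 0.006, 0, 0, -6, -1, -0.215, -0.015, 0.007, 0, 0, -7, -1, -0.25, -0.018, 0.007, 0, 0, -9, -1, -0.28, -0.02, 0.007, 0, 0, -10, -1]
}}

```text
time: 15.95
tool_pos: [0.558, -0.0052, 0.3233]
tcp_rot: [-1.907, -2.493, 0.004]
wrist_force: [1.1, -0.5, -2.1]
width: 0.193
grip_force: 88.4
```

Run:
```python
from h import *
go([.58,-.255,.15],112,0)
```

```text
t 15.95 d [-0.202  -0.0485  0.0004] w [-0.22 -0.04 -6.83]
```

Emit:
{"method": "jog_arm", "body": {
  "deltas": [-0.03, -0.007, 0, 0, 0, -1, -1, -0.07, -0.017, 0, 0, 0, -2.5, -1, -0.11, -0.027, 0, 0, 0, -4, -1, -0.15, -0.036, 0, 0, 0, -5, -1, -0.18, -0.043, 0, 0, 0, -6, -1, -0.2, -0.048, 0, 0, 0, -6.8, -1, -0.2, -0.048, 0, 0, 0, -6.8, -1, -0.2, -0.048, 0, 0, 0, -6.8, -1]
}}

```text
time: 16.75
tool_pos: [0.5642, -0.2093, 0.3234]
tcp_rot: [-1.758, -2.599, 0.001]
wrist_force: [-0.1, -0.1, -2.2]
width: 0.194
grip_force: 88.3
```

Emit:
{"method": "jog_arm", "body": {
  "deltas": [0, 0, 0.03, 0, 0, 0, -1, 0, 0, 0.07, 0, 0, 0, -1, 0, 0, 0.105, 0, 0, 0, -1, 0, 0, 0.13, 0, 0, 0, -1, 0, 0, 0.14, 0, 0, 0, -1, 0, 0, 0.14, 0, 0, 0, -1, 0, 0, 0.14, 0, 0, 0, -1]
}}

```text
time: 17.45
tool_pos: [0.5653, -0.21, 0.1866]
tcp_rot: [1.758, 2.601, 0.001]
wrist_force: [0.4, 0.4, -1.1]
width: 0.192
grip_force: 88.3
```

Run:
```python
from h import *
s=state();print(s["tool_pos"],s["wrist_force"])
go([.58,-.255,.0],112,0)
```

```text
[ 0.56533372 -0.20998745  0.18663322] [ 0.40204805  0.39602449 -1.12406432]
t 17.45 d [-0.0022 -0.0023  0.0136] w [ 0.07  0.07 -0.11]
```

Emit:
{"method": "jog_arm", "body": {
  "deltas": [0, 0, 0.004, 0, 0, 0, -1, 0, 0, 0.008, 0, 0, 0, -1, 0, 0, 0.011, 0, 0, 0, -1, 0, 0, 0.0125, 0, 0, 0, -1, 0, 0, 0.0125, 0, 0, 0, -1, 0, 0, 0.0125, 0, 0, 0, -1]
}}

```text
time: 18.05
tool_pos: [0.5644, -0.2106, 0.1732]
tcp_rot: [1.761, 2.601, 0.0]
wrist_force: [-0.6, 0.5, 0.9]
width: 0.189
grip_force: 88.7
```

Emit:
{"method": "jog_arm", "body": {
  "deltas": [0, 0, 0, 0, 0, 0, -0.5, 0, 0, 0, 0, 0, 0, -0.4, 0, 0, 0, 0, 0, 0, -0.2, 0, 0, 0, 0, 0, 0, 0, 0, 0, 0, 0, 0, 0, 0.3, 0, 0, 0, 0, 0, 0, 0.6, 0, 0, 0, 0, 0, 0, 0.6],
  "squeeze": 20
}}

```text
time: 18.75
tool_pos: [0.5643, -0.2105, 0.1728]
tcp_rot: [-1.761, -2.602, 0.0]
wrist_force: [0.1, -0.3, -0.6]
width: 0.803
grip_force: 0.0
```

Emit:
{"method": "jog_arm", "body": {
  "deltas": [0, 0, -0.02, 0, 0, 0, 0.6, 0, 0, -0.05, 0, 0, 0, 0.6, 0, 0, -0.09, 0, 0, 0, 0.6, 0, 0, -0.13, 0, 0, 0, 0.6, 0, 0, -0.15, 0, 0, 0, 0.6, 0, 0, -0.15, 0, 0, 0, 0.6, 0, 0, -0.15, 0, 0, 0, 0.6]
}}

```text
time: 19.45
tool_pos: [0.5643, -0.2105, 0.3228]
tcp_rot: [1.761, 2.601, 0.0]
wrist_force: [-0.5, 0.2, -0.4]
width: 0.802
grip_force: 0.0
```

Run:
```python
from h import *
from workcell import read_camera
c=read_camera("side")["color"]; w=read_camera("wrist")["color"]
o=np.hstack([cv2.resize(c[150:450,250:450],(400,600)),cv2.resize(w[130:280,215:415],(400,300))if 0 else cv2.resize(w[100:400,215:415],(400,600))])
cv2.imwrite("pics/f.png",o)
```

```text
(no output)
```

View pics/f.png

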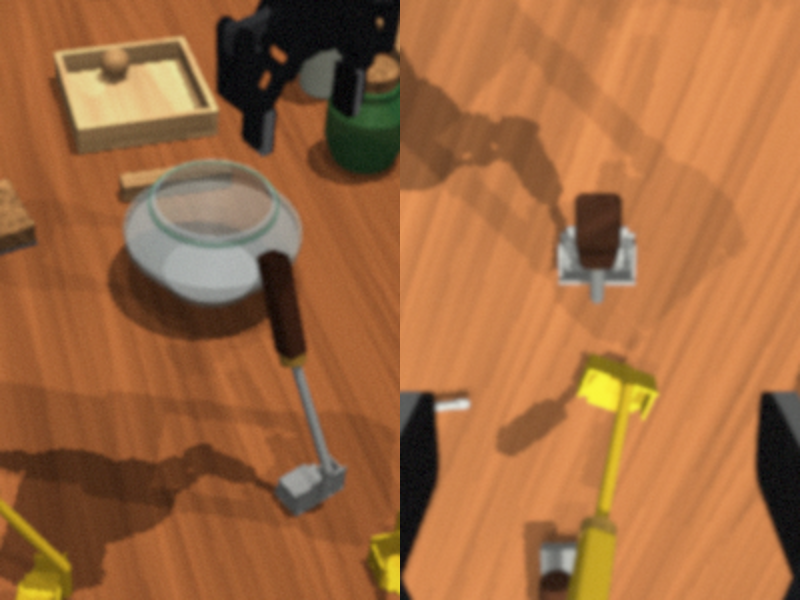

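The ball rests in the tray at (116,63), the jar is empty, and the scoop stands flat and free at (310,485). The gripper is clear above it.

```bash
python3 -c "
from workcell import finish_job
print(finish_job())"
```

```text
the job is handed in; nothing more can be done
None
```

I scooped the ball out of the jar and tipped it into the tray, stood the scoop back flat on the bench and let go, then handed the job in at about 19.5 s; no verdict was returned.

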